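# Reset the interlock and hold the service cover shut

## Task

Close up the refurbished desktop chassis for its test: first pull the red interlock knob on its front all the way out until it clicks, then push it fully home. Next turn the orange quarter-turn fastener on the cover clockwise until its bar lines up with the two white marks, with the cover still sprung up; only then press the sprung cover down flush against the frame with the fingers and finish while still holding it pressed down. Leave the loose parts and tools around it where they are.

Things in the scene. Friction and masses are not known exactly. Their poses are not given: they have to be found in the camera images.
- chassis: Desktop chassis lying flat, fixed: 300 deep (x), 320 wide (y), 100 high. Origin: on the bench under the middle of its front face; x points from the front into the chassis, y left, z up. Knob in the front face at y = +115. Grey cover on top: x 2 to 245, y -155 to 65, 6 thick, underside at z = 100 when shut, hinged along its right edge y = -155. Beside it (y over 70) an open bay within 100-high walls.
- knob_grip (a point): Centre of the red knob: a round knob 26 in diameter and 28 long, its axis along the chassis x, on a thin rod, 78 above the bench. When home its centre is 36 in front of the front face (22 of clear space behind it). Moves with the knob; axes parallel to the chassis axes.
- knob (a joint): Slide of the red knob, m: 0 = fully home, grows as it is pulled straight out of the front face (along the chassis -x) to the stop at 0.040. A detent holds it at either end; past the middle it snaps on by itself. About 6 N at most to move. It ought to pass 0.035 to be out, and be under 0.004 to be home.
- fastener_top (a point): Top centre of the orange wing bar: 44 long (this frame's x), 10 thick (y), 24 high, on a steel disc 44 in diameter and 4 thick lying on the cover; bar top 28 above the cover's top face. The frame turns with the bar and tilts with the cover. In the chassis frame it is at about x = 45, y = +25, 180 from the hinge line.
- fastener (a joint): Angle of the fastener, rad: 0 = bar in line with the two white marks (parallel to the chassis y); positive = counter-clockwise from above. Starts at 0.6 to 1.5; turn clockwise to 0 (within 0.14). No click; it can overrun to -0.35 and stays where left (friction 0.05 N m). Misaligned, the stud under the cover meets its slot block and the cover cannot be pressed shut.
- cover_pad (a point): Centre of the flat blue push disc (32 in diameter) on the cover's top face, near its free left edge, 180 from the hinge line, at chassis x = 115, y = +25. Moves and tilts with the cover; it is 106 above the bench when the cover is shut and about 14 higher when sprung up.
- cover (a joint): Opening of the hinged grey cover, rad: 0 = flush on the frame, 0.08 = sprung up against its stop (left edge about 18 high). Springs lift it: about 4 N at the disc to start it down, 10 N to hold it shut. Below 0.012 counts as flush; it springs up again if let go.
- hard_drive: Bystander: aluminium drive 147 x 101 x 26 on the bench; origin under its centre.
- optical_drive: Bystander: steel drive with a yellow label, 146 x 148 x 40, on the bench; origin under its centre.
- screwdriver_red: Bystander: red-handled screwdriver lying on the bench, along its x.
- screwdriver_blue: Bystander: blue-handled screwdriver lying on the bench, along its x.
- screw_tray: Bystander: yellow open tray 120 x 90 x 30 on the bench; origin under its centre.
- blue_rail: Bystander: blue plastic drive rail 20 x 130 x 20 on the bench close in front of the chassis, right of the knob.
- memory_module: Bystander: green circuit stick 133 x 30 x 6 lying on the bench in front of the chassis, left of the knob.

How it is judged:
On the way, in this order (a step that is already met when the one before it is completed fails the run):
1. the red knob is pulled all the way out (value of joint knob above 0.035 m), for 0.2 s.
2. the red knob is pushed fully home (value of joint knob below 0.004 m), for 0.2 s.
3. the fastener bar is in line with the marks, the cover still up (value of joint fastener between -0.14 and 0.14 rad and value of joint cover above 0.03 rad), for 0.3 s.
4. the cover is pressed flush on the frame (value of joint cover below 0.012 rad and contact force between the fingers and chassis above 5 N), for 0.3 s.
At the end, for the whole second after the job is handed in: The fingers still press the cover with more than 5 N and hold it flush (opening under 0.012 rad), the fastener bar is within 0.14 rad of the marks and the red knob is home within 4 mm (all of step 4 and value of joint fastener between -0.14 and 0.14 rad and value of joint knob below 0.004 m); the arm keeps its last pose, push and grip.
It fails at once if a loose part or tool is moved more than 30 mm (distance of any of hard_drive, optical_drive, screwdriver_red, screwdriver_blue, screw_tray, blue_rail, memory_module from where it was at the start of the episode above 0.03 m).
It also fails if it takes over 54 s, if anything falls off the work surface, if the arm or the gripper's body presses on something with over 40 N, if the wrist force passes 120 N, or if a joint passes its speed limit or range.

## Robot

A 7-joint arm with a two-finger parallel gripper is mounted at the origin on the work surface. World frame = base frame: x ahead of the robot, y to its left, z up, the work surface at z = 0. Lengths are in m, angles in rad, forces in N, time in s.
With the tool pointing down it reaches from about 0.4 to 0.85 m from the base axis. Payload 6.9 kg.
Tool frame: the origin (TCP) lies midway between the tips of the shut fingers; the grasp point (between the pads) lies behind it (ctrl.pinch_z is the z of the grasp point in the tool frame, in m); z points along the fingers, y is the direction in which the jaws open and shut (so a half turn about z gives the same grasp; the last joint's range is limited). The gripper opens to 85 mm and grips with 20 to 120 N. Pads are 22 mm wide; open, the fingers measure 114 mm over their backs; the gripper's body (76 mm by 85 mm) begins 54 mm behind the grasp point. The pads swing forward as they close: fully open they stand 13 mm farther back than shut.
Start: joints at [1.282, 0.507, -0.238, 1.5, 0.126, 1.149, -0.155], TCP at [0.24, -0.577, 0.195] pointing down, gripper open.
Joint ranges: [-3.08, 3.08], [-0.24, 2.05], [-1.43, 1.35], [0, 2.5], [-1.52, 4.66], [0.17, 1.96], [-2.89, 2.89]. Speed limits (rad/s): [2.39, 2.39, 3.14, 3.14, 3.14, 3.14, 3.14].

## Interface

Orientations are given as a unit quaternion [w, x, y, z].
In Python, from station import ctrl, get_state, vision, ticket, models gives the robot as it stands. Calls block until the motion is done:
- ctrl.movep(position, orientation): joint-space move of the TCP to a pose.
- ctrl.movel(position, frame=None, max_speed=0.15): straight line of the TCP; frame=None keeps the orientation; max_speed is the mean speed in m/s.
- ctrl.set_joints(angles): joint-space move.
- ctrl.ungrasp() and ctrl.close_gripper(force=None): open the fingers fully, or close them until they stop; force is the grip in N (None keeps the last).
- ctrl.pause(seconds).
- ctrl.ik(position, orientation): joint angles nearest the present ones, or None.
- get_state(): the state.
- vision.grab_frame(name): name is "scene" or "top" or "wrist"; returns (picture, depth): 480x640x3 uint8, blue, green, red; 480x640 float32, m along the optical axis (not along the pixel's ray), 0 where there is no reading.
- vision.camera_info(name): a dict with "mtx" (3x3 intrinsics, pixels), "dist_coeffs" ([k1, k2, p1, p2, k3] as OpenCV has them; the pictures are not rectified), "R" (3x3) and "t" (3): a world point X has camera coordinates R X + t; the wrist camera has in their place "hand_eye" (4x4, takes a point from camera to tool coordinates, whose origin is the TCP and whose axes are the flange's). Camera axes: x right, y down, z forward; pixel columns grow to the right and rows downward; lengths in m; the calibration is good to about 2 mm. A picture is of the moment at which its call begins: read the wrist's pose just before it. camera_info takes no time and is no camera call.
A pose or a line that the arm cannot do raises ctrl.Unreachable and nothing moves.
- ticket.close_job(): hands the job in, once; it reports no verdict.
Trained networks look in the newest picture that a camera, given by its name, has taken for a name from the list of things; names that differ only in an ending like _2 or _b are one class to them, and where a whole thing is asked for, a point or a joint stands for the part that bears it (a point fixed in the world has none). Each returns a list of dicts, best first, with "p" (0 to 1); they miss things now and then, are a little off and sometimes report something else, mostly with a low value. They report only what shows in the picture. A call takes as long as a camera call.
- models.recognise(camera, target): "point" ([column, row] in pixels, amid what is visible of it).
- models.masks_of(camera, target): "mask" (480x640 bool, what is visible of it) and "point" ([column, row] in pixels, amid what is visible of it).
The state is a dict: "time": time; "qpos": joint angles; "qd": joint speeds; "tau": joint torques, N m; "tcp_pos": TCP position; "eef_rot": TCP orientation; "contact_force": force on the tool from outside, world axes, zero at the start; "wrist_torque": the same for the moment, N m; "width": finger opening in m.
Only numpy, scipy, OpenCV 4.12 (cv2) and the standard library are available. Lean on these libraries where they do the work, as an engineer would, in place of code of your own. Each camera call takes 0.05 s, during which the arm holds its last target. There are 200 camera calls.

## Working session

There is one attempt and no reset: what is moved stays moved. The work goes in short steps, each a Python script; the robot and the scene stay as the last script left them, time stands still between calls to the robot, and variables do not carry over. Pictures are saved under pics/ and viewed, about 8 in all and at most 12, crops included, and the job is handed in when it is done.

```bash
mkdir -p pics; ls; python3 - <<'E'
from station import ctrl,get_state,vision,models
import cv2,numpy as np
s=get_state();print(s['time'],s['tcp_pos'],s['eef_rot'],ctrl.pinch_z)
a=[]
for n in('scene','top'):
    im,d=vision.grab_frame(n);np.savez(''+n+'.npz',im=im,d=d)
    cv2.imwrite('pics/%s0.png'%n,im)
    for t in('chassis','knob_grip','fastener_top','cover_pad','blue_rail','memory_module'):
        r=models.recognise(n,t)[:2];print(n,t,[(x['p'],x['point']) for x in r])
E
```

```text
pics
0.0 [ 0.23951564 -0.57666279  0.19409375] [-8.97735877e-04  9.80675815e-01  1.95637672e-01 -2.01730741e-04] -0.0187
scene chassis [(0.96, [260.5, 304.4])]
scene knob_grip [(0.62, [468.1, 247.1]), (0.48, [324.9, 253.0])]
scene fastener_top [(0.74, [281.1, 257.3])]
scene cover_pad [(0.88, [243.1, 282.0])]
scene blue_rail [(0.61, [243.2, 281.7])]
scene memory_module [(0.97, [358.6, 275.2])]
top chassis [(0.87, [341.4, 156.8])]
top knob_grip [(0.62, [300.4, 231.7])]
top fastener_top [(0.67, [334.6, 198.6]), (0.52, [377.8, 239.0])]
top cover_pad [(0.73, [355.4, 167.2]), (0.52, [377.3, 235.2])]
top blue_rail [(0.82, [376.8, 237.4])]
top memory_module [(0.71, [264.3, 247.2]), (0.65, [357.6, 162.3])]
```

View pics/top0.png

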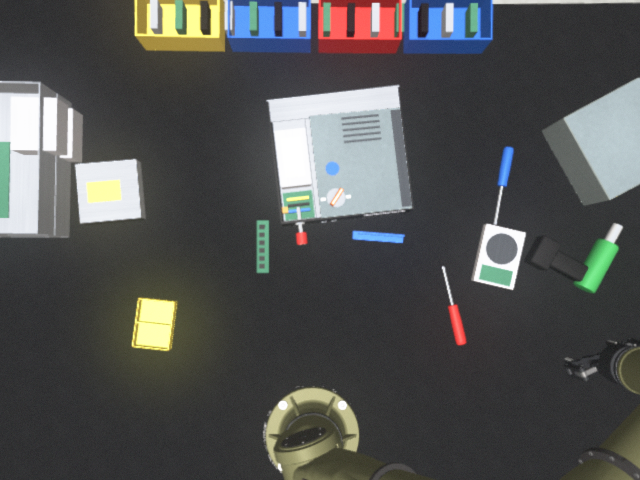

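View pics/scene0.png

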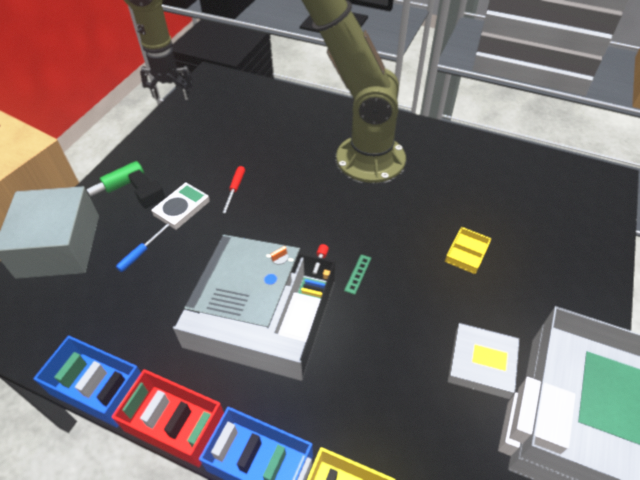

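The top view shows the knob at about (301,238), the fastener at (337,197), the blue pad at (333,168), the rail at (378,237) and the memory stick at (263,246). I'll localise these by colour and depth.

```bash
cat > h.py <<'E'
import numpy as np,cv2
from station import ctrl,get_state,vision,models,ticket
from scipy.spatial.transform import Rotation as Ro
def rot(q): return Ro.from_quat([q[1],q[2],q[3],q[0]]).as_matrix()
def quat(M):
    q=Ro.from_matrix(M).as_quat();return np.array([q[3],q[0],q[1],q[2]])
def cam(n,s=None):
    """K, dist, camera->world rotation and camera centre"""
    c=vision.camera_info(n);K=np.array(c['mtx']);D=np.array(c['dist_coeffs'])
    if n=='wrist':
        H=np.array(c['hand_eye']);R=rot(s['eef_rot'])
        return K,D,R@H[:3,:3],R@H[:3,3]+s['tcp_pos']
    R=np.array(c['R']);return K,D,R.T,-R.T@np.array(c['t'])
def ray(C,px):
    K,D,R,o=C;u=cv2.undistortPoints(np.array(px,float).reshape(-1,1,2),K,D).reshape(-1,2)
    return np.c_[u,np.ones(len(u))]@R.T,o
def at_z(C,px,z):
    r,o=ray(C,px);return o+r*((z-o[2])/r[:,2:])
def at_d(C,px,d):
    r,o=ray(C,px);return o+r*np.asarray(d).reshape(-1,1)
def color(im,name):
    h,s,v=[x.astype(int) for x in cv2.split(cv2.cvtColor(im,cv2.COLOR_BGR2HSV))]
    return {'red':((h<6)|(h>174))&(s>150)&(v>90),'orange':(h>=6)&(h<18)&(s>110)&(v>110),'blue':(h>100)&(h<118)&(s>150)&(v>90)}[name]
E
python3 - <<'E'
from h import *
for n,ws in(('top',dict(red=(285,225,318,250),blue=(322,158,344,180),orange=(322,185,352,210))),('scene',dict(red=(310,240,335,262),blue=(258,270,285,290),orange=(262,240,296,268)))):
    f=np.load(n+'.npz');im,d=f['im'],f['d'];C=cam(n)
    print(n,C[3])
    for k,(a,b,c,e) in ws.items():
        m=color(im,k);w=np.zeros_like(m);w[b:e,a:c]=1;y,x=np.nonzero(m&w)
        P=at_d(C,np.c_[x,y],d[y,x]);ok=d[y,x]>0
        z={'red':.078,'blue':.12,'orange':.145}[k]
        print(k,len(x),x.mean(),y.mean(),'depth',np.median(P[ok],0).round(4),'atz',at_z(C,[[x.mean(),y.mean()]],z).round(4))
        if k=='orange':
            Q=at_z(C,np.c_[x,y],z)[:,:2];U,S,V=np.linalg.svd(Q-Q.mean(0));print(V[0],np.degrees(np.arctan2(V[0][1],V[0][0])),S)
    if n=='top':
        y,x=np.mgrid[75:225:1,260:420:1];y=y.ravel();x=x.ravel();P=at_d(C,np.c_[x,y],d[y,x]);
        q=P[(P[:,2]>.085)&(P[:,2]<.14),:2].astype(np.float32);print(len(q),cv2.minAreaRect(q), np.unique(d[::8,::8]).size)
        for r,t in(('rail',[378,237]),('mem',[263,246])): print(r,at_z(C,[t],.01))
print(vision.camera_info('wrist'))
E
```

```text
top [0.41807126 0.00184559 1.45628905]
red 92 301.19565217391306 237.77173913043478 depth [0.4845 0.0252 0.0863] atz [[0.4851 0.0283 0.078 ]]Traceback (most recent call last):
  File "<stdin>", line 7, in <module>
  File "h.py", line 20, in at_d
    r,o=ray(C,px);return o+r*np.asarray(d).reshape(-1,1)
        ~~~^^^^^^
  File "h.py", line 15, in ray
    K,D,R,o=C;u=cv2.undistortPoints(np.array(px,float).reshape(-1,1,2),K,D).reshape(-1,2)
                ~~~~~~~~~~~~~~~~~~~^^^^^^^^^^^^^^^^^^^^^^^^^^^^^^^^^^^^^^^^
cv2.error: OpenCV(4.12.0) /io/opencv/modules/calib3d/src/undistort.dispatch.cpp:347: error: (-215:Assertion failed) CV_IS_MAT(_src) && CV_IS_MAT(_dst) && (_src->rows == 1 || _src->cols == 1) && (_dst->rows == 1 || _dst->cols == 1) && _src->cols + _src->rows - 1 == _dst->rows + _dst->cols - 1 && (CV_MAT_TYPE(_src->type) == CV_32FC2 || CV_MAT_TYPE(_src->type) == CV_64FC2) && (CV_MAT_TYPE(_dst->type) == CV_32FC2 || CV_MAT_TYPE(_dst->type) == CV_64FC2) in function 'cvUndistortPointsInternal'
```

```bash
sed -i "s/(h>100)&(h<118)&(s>150)&(v>90)/(h>98)\&(h<125)\&(s>120)\&(v>60)/" h.py
python3 - <<'E'
from h import *
for n,ws in(('top',dict(red=(285,225,318,250),blue=(322,158,344,180),orange=(322,185,352,210))),('scene',dict(red=(310,240,335,262),blue=(258,270,285,290),orange=(262,240,296,268)))):
    f=np.load(n+'.npz');im,d=f['im'],f['d'];C=cam(n)
    for k,(a,b,c,e) in ws.items():
        m=color(im,k);w=np.zeros_like(m);w[b:e,a:c]=1;y,x=np.nonzero(m&w)
        if len(x)<3: print(n,k,'none',im[(b+e)//2,(a+c)//2]);continue
        P=at_d(C,np.c_[x,y],d[y,x]);ok=d[y,x]>0
        z={'red':.078,'blue':.12,'orange':.145}[k]
        print(n,k,len(x),x.mean(),y.mean(),'depth',np.median(P[ok],0).round(4),'atz',at_z(C,[[x.mean(),y.mean()]],z).round(4))
        if k=='orange':
            Q=at_z(C,np.c_[x,y],z)[:,:2];U,S,V=np.linalg.svd(Q-Q.mean(0),full_matrices=False);print(np.degrees(np.arctan2(V[0][1],V[0][0])),S)
    if n=='top':
        y,x=np.mgrid[75:225:1,260:420:1];y=y.ravel();x=x.ravel();P=at_d(C,np.c_[x,y],d[y,x]);
        q=P[(P[:,2]>.085)&(P[:,2]<.14),:2].astype(np.float32);print(len(q),cv2.minAreaRect(q))
        for r,t in(('rail',[378,237]),('mem',[263,246])): print(r,at_z(C,[t],.01))
c=vision.camera_info('wrist');print(c['mtx'],np.round(c['hand_eye'],4))
E
```

```text
top red 92 301.19565217391306 237.77173913043478 depth [0.4845 0.0252 0.0863] atz [[0.4851 0.0283 0.078 ]]
top blue 121 331.9504132231405 168.08264462809916 depth [ 0.6479 -0.044   0.1214] atz [[ 0.6481 -0.0439  0.12  ]]
top orange 3 331.3333333333333 203.66666666666666 depth [ 0.5608 -0.0414  0.1476] atz [[ 0.5612 -0.0421  0.145 ]]
-134.79418778747439 [0.00231212 0.00133758]
12984 ((0.6844203472137451, -0.06417593359947205), (0.3060081899166107, 0.32153862714767456), 7.30172061920166)
rail [[ 0.49168026 -0.16583527  0.01      ]]
mem [[0.46691736 0.12620243 0.01      ]]
scene red 99 322.64646464646466 249.22222222222223 depth [0.4874 0.0326 0.0858] atz [[0.4832 0.03   0.078 ]]
scene blue 95 270.2421052631579 278.61052631578946 depth [ 0.6514 -0.041   0.1213] atz [[ 0.6505 -0.0418  0.12  ]]
scene orange 79 278.54430379746833 254.30379746835442 depth [ 0.5869 -0.0491  0.1405] atz [[ 0.5899 -0.0463  0.145 ]]
-26.550621638829 [0.1082296 0.0385474]
[[416.30700552   0.         324.81094188]
 [  0.         416.30700552 241.22309837]
 [  0.           0.           1.        ]] [[ 1.000e-04 -9.592e-01 -2.826e-01  7.130e-02]
 [ 1.000e+00 -1.000e-04  6.000e-04  7.000e-04]
 [-6.000e-04 -2.826e-01  9.592e-01 -1.790e-01]
 [ 0.000e+00  0.000e+00  0.000e+00  1.000e+00]]
```

```bash
cat >> h.py <<'E'
def down(yaw):
    c,s=np.cos(yaw),np.sin(yaw);return quat(np.array([[c,s,0],[s,-c,0],[0,0,-1.]]))
E
python3 - <<'E'
from h import *
print(get_state()['time'])
ctrl.movep([0.60,-0.01,0.27],down(np.radians(7)))
s=get_state();im,d=vision.grab_frame('wrist');np.savez('w1.npz',im=im,d=d,p=s['tcp_pos'],q=s['eef_rot']);cv2.imwrite('pics/w1.png',im)
print(get_state()['time'],s['tcp_pos'],s['qpos'],s['contact_force'])
E
```

```text
0.7
3.15 [ 0.59999618 -0.01135562  0.26978168] [ 0.30981847  0.4496553  -0.53843567  1.43597308  0.23270026  1.31990642
 -1.69298043] [-0.42265279  0.3609128   0.72298015]
```

View pics/w1.png

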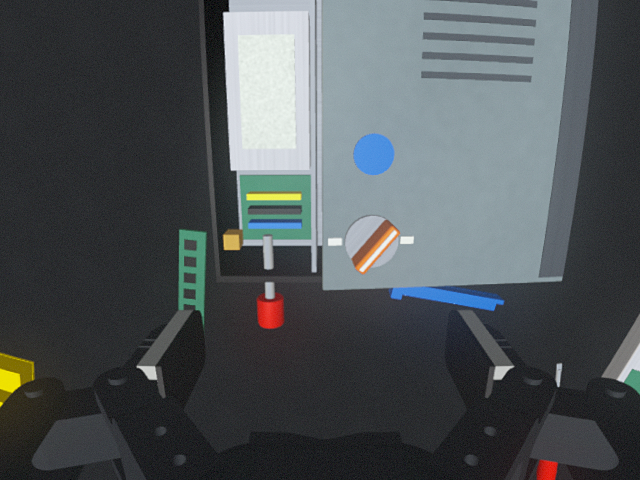

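The wrist view shows the knob at (270,311), the pad at (374,154) and the fastener disc at (372,241). The white marks are at (335,241) and (407,240), and the bar runs from (358,270) to (398,225), about 48° CCW.

```bash
python3 - <<'E'
from h import *
f=np.load('w1.npz');im,d=f['im'],f['d'];C=cam('wrist',dict(tcp_pos=f['p'],eef_rot=f['q']))
def reg(m,w):
    a,b,c,e=w;k=np.zeros_like(m);k[b:e,a:c]=1;y,x=np.nonzero(m&k);return np.c_[x,y]
def P(px): return at_d(C,px,d[px[:,1],px[:,0]])
pad=P(reg(color(im,'blue'),(345,130,405,180)));print('pad',pad.mean(0).round(4))
kn=P(reg(color(im,'red'),(245,280,300,335)));top=kn[kn[:,2]>.085];print('knob',kn.mean(0).round(4),'top',top.mean(0).round(4),top.min(0),top.max(0))
w=(im.min(2)>205)
ms=[P(reg(w,r)).mean(0) for r in((325,233,343,249),(398,233,416,249))];print('marks',np.round(ms,4))
h=np.array([[x,y] for x in range(340,410) for y in range(210,280)]);Q=P(h);b=Q[Q[:,2]>.135];print('bar',len(b),b.mean(0).round(4),b[:,2].max())
r=cv2.minAreaRect((b[:,:2]*1000).astype(np.float32));print(r)
dm=ms[0]-ms[1];yaw=np.arctan2(-dm[0],dm[1]);U,S,V=np.linalg.svd(b[:,:2]-b[:,:2].mean(0),full_matrices=False);v=V[0]*np.sign(V[0][1])
print('yaw marks',np.degrees(yaw),'bar ang',np.arctan2(-v[0],v[1])-yaw)
pk=pad.mean(0)[:2]-top.mean(0)[:2];print('yaw padknob',np.degrees(np.arctan2(pk[1],pk[0])-np.arctan2(-90,151)),np.hypot(*pk),np.hypot(90,151))
# front edge of the cover: yaw
q=np.array([[x,y] for x in range(330,550,4) for y in (285,)])
g=P(np.array([[x,y] for x in range(335,545,3) for y in range(230,300)]));g=g[(g[:,2]>.09)&(g[:,2]<.13)]
e=np.array([g[(abs(g[:,1]-y)<.003)][:,[0,1]].min(0) for y in np.arange(-.19,-.04,.01) if (abs(g[:,1]-y)<.003).any()]);p=np.polyfit(e[:,1],e[:,0],1);print('front edge slope deg',np.degrees(np.arctan(-p[0])))
E
```

```text
pad [ 0.6501 -0.0443  0.1227]
knob [0.4873 0.0272 0.083 ] top [0.4889 0.0271 0.09  ] [ 0.47268382 -0.00353269  0.08501016] [0.67116117 0.0393866  0.44875813]
marks [[ 0.5767 -0.0232  0.1235]
 [ 0.5849 -0.0817  0.1228]]
bar 1011 [ 0.5836 -0.0524  0.1523] 0.4487581256244456
((621.100830078125, -40.78644561767578), (118.41175079345703, 39.423744201660156), 18.241174697875977)
yaw marks 7.955070111417965 bar ang -1.5936343918219729
yaw padknob 6.908172749069724 0.17630774591828074 175.78680269007683
front edge slope deg 7.119404061144918
```

```bash
cat >> h.py <<'E'
YAW=np.radians(7.2);X=np.array([np.cos(YAW),np.sin(YAW),0]);Y=np.array([-X[1],X[0],0]);Z=np.array([0,0,1.])
KN=np.array([.4865,.0275,.078]);PAD=np.array([.6498,-.0440,.121])
def st(l=''):
    s=get_state();print(l,round(s['time'],2),np.round(s['tcp_pos'],4),'F',np.round(s['contact_force'],1),'w',round(s['width'],4));return s
E
python3 - <<'E'
from h import *
q=down(YAW);p=KN-.0187*Z
ctrl.movep(p+.1*Z,q);st('above')
ctrl.movel(p,max_speed=.08);st('at')
ctrl.close_gripper(30);st('closed')
ctrl.movel(p-.020*X,max_speed=.04);st('20')
ctrl.movel(p-.041*X,max_speed=.04);st('41')
ctrl.pause(.3);s=st('out')
im,d=vision.grab_frame('wrist');cv2.imwrite('pics/w2.png',im)
E
```

```text
above 3.84 [0.4876 0.0271 0.1599] F [ 0.2 -0.   1.2] w 0.0853
at 5.24 [0.4868 0.0275 0.0597] F [ 0.1  0.8 -0.4] w 0.0854
closed 6.01 [0.4865 0.0275 0.0593] F [-0.2  0.2 -0.7] w 0.0001
20 6.66 [0.4668 0.025  0.0594] F [-0.4  0.  -0. ] w 0.0003
41 7.33 [0.446  0.0223 0.0594] F [ 0.3 -0.8  0.5] w 0.0
out 7.63 [0.446  0.0224 0.0593] F [-0.4  0.2 -0.1] w -0.0
```

View pics/w2.png

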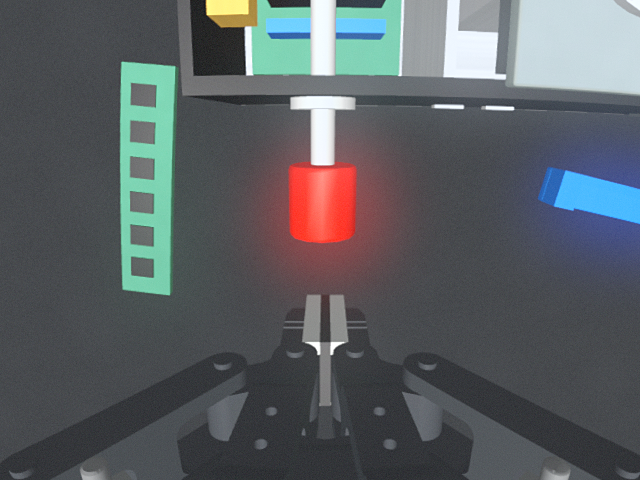

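The fingers closed on nothing (width 0) and the knob hasn't moved. It sits at (322,202), laterally centred. I'll re-measure it from here.

```bash
python3 - <<'E'
from h import *
s=st();im,d=vision.grab_frame('wrist');C=cam('wrist',s)
m=color(im,'red');y,x=np.nonzero(m);k=(abs(x-322)<8)&(y>155)&(y<250);x,y=x[k],y[k]
for r in range(160,246,6):
    j=y==r
    if j.any(): 
        p=at_d(C,np.c_[x[j],y[j]],d[y[j],x[j]]).mean(0);print(r,p.round(4),'rel',np.round([(p-s['tcp_pos'])@X,(p-s['tcp_pos'])@Y],4))
for px in([322,165],[322,240]): print(at_z(C,[px],.091))
# fingertips and front plate
for px in([313,297],[335,297],[322,150],[250,90],[400,95]): print(px,d[px[1],px[0]],at_d(C,[px],[d[px[1],px[0]]]).round(4))
E
```

```text
7.68 [0.4459 0.0224 0.0593] F [ 0.2 -0.  -0.3] w 0.0002
166 [0.5007 0.0294 0.0867] rel [0.0552 0.0001]
172 [0.4986 0.0314 0.0897] rel [0.0534 0.0024]
178 [0.4971 0.0264 0.0901] rel [ 0.0513 -0.0024]
184 [0.4948 0.0279 0.09  ] rel [ 0.0492 -0.0007]
190 [0.4928 0.0274 0.0909] rel [ 0.0472 -0.0009]
196 [0.4906 0.027  0.0907] rel [ 0.045 -0.001]
202 [0.4884 0.0268 0.0905] rel [ 0.0427 -0.001 ]
208 [0.4861 0.0274 0.0906] rel [ 0.0406 -0.0001]
214 [0.4839 0.0273 0.0905] rel [0.0383 0.0001]
220 [0.4818 0.027  0.0908] rel [0.0362 0.0001]
226 [0.4794 0.0267 0.0905] rel [0.0338 0.0001]
232 [0.4772 0.0264 0.0907] rel [0.0316 0.0001]
238 [0.475  0.0261 0.0908] rel [0.0293 0.0001]
[[0.50148759 0.02944585 0.091     ]]
[[0.47428064 0.02605608 0.091     ]]
[313, 297] 0.14957388 [[0.4554 0.0269 0.1004]]
[335, 297] 0.14719923 [[0.4574 0.0192 0.1026]]
[322, 150] 0.15325263 [[0.506  0.0301 0.0817]]
[250, 90] 0.13048097 [[0.5233 0.0552 0.0995]]
[400, 95] 0.12985712 [[0.5277 0.0077 0.1006]]
```

```bash
python3 - <<'E'
from h import *
s=get_state();im,d=vision.grab_frame('wrist');C=cam('wrist',s);R=rot(s['eef_rot'])
for r in range(270,350,6):
    px=[[311,r],[338,r]];p=at_d(C,px,[d[r,311],d[r,338]]);print(r,((p-s['tcp_pos'])@R).round(4).tolist(),im[r,311])
f=np.load('w1.npz');C1=cam('wrist',dict(tcp_pos=f['p'],eef_rot=f['q']));R1=rot(f['q']);dd=f['d']
for px in([190,314],[197,330],[460,314],[455,330]): print(px,((at_d(C1,[px],[dd[px[1],px[0]]])-f['p'])@R1).round(4))
im,d=vision.grab_frame('scene');cv2.imwrite('pics/s2.png',cv2.resize(im[150:330,220:440],None,fx=3.5,fy=3.3))
Cs=cam('scene');c=cv2.projectPoints(np.array([s['tcp_pos'],s['tcp_pos']+[0,0,.041]]),Cs[2].T,-Cs[2].T@Cs[3],Cs[0],Cs[1])[0];print('tcp,tcp+41 in scene',c.reshape(-1,2), 'crop',(c.reshape(-1,2)-[220,150])*[3.5,3.3])
E
```

```text
270 [[-0.0168, -0.0074, 0.0588], [-0.0164, 0.009, 0.0579]] [ 78  75 114]
276 [[-0.0208, -0.0075, 0.0593], [-0.0207, 0.0091, 0.0589]] [ 77  73 108]
282 [[-0.0246, -0.0075, 0.0587], [-0.0249, 0.0091, 0.0594]] [ 80  76 105]
288 [[-0.0289, -0.0075, 0.0595], [-0.0288, 0.0092, 0.0594]] [ 81  78 100]
294 [[-0.0327, -0.0076, 0.059], [-0.0326, 0.0092, 0.0587]] [ 94  96 107]
300 [[0.0103, -0.0039, -0.0443], [0.0105, 0.0056, -0.0449]] [140 143 147]
306 [[0.0105, -0.0038, -0.0498], [0.0112, 0.0054, -0.0512]] [144 143 145]
312 [[0.0104, -0.0036, -0.0542], [0.0106, 0.0053, -0.0546]] [141 144 145]
318 [[0.0106, -0.0035, -0.0589], [0.0107, 0.0051, -0.059]] [141 143 142]
324 [[0.0106, -0.0033, -0.0629], [0.0099, 0.0051, -0.0616]] [142 145 141]
330 [[0.0106, -0.0032, -0.0668], [0.0103, 0.0049, -0.0663]] [144 144 143]
336 [[0.0101, -0.0031, -0.0696], [0.0109, 0.0048, -0.0711]] [143 143 141]
342 [[0.011, -0.003, -0.0746], [0.0102, 0.0047, -0.0731]] [247 250 247]
348 [[0.0123, -0.0028, -0.08], [0.0112, 0.0046, -0.0781]] [62 59 63]
[190, 314] [[ 0.0105 -0.0433 -0.0565]]
[197, 330] [[ 0.0045 -0.0416 -0.0561]]
[460, 314] [[ 0.0105  0.0454 -0.0563]]
[455, 330] [[ 0.0063  0.0431 -0.0595]]
tcp,tcp+41 in scene [[325.36264249 242.82132708]
 [325.39068515 233.45408598]] crop [[368.76924872 306.31037936]
 [368.86739803 275.39848374]]
```

View pics/s2.png

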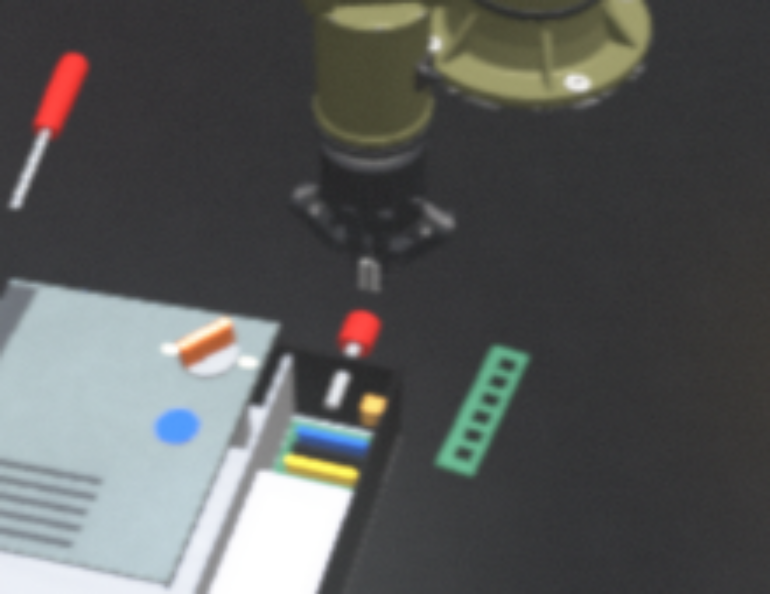

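Both cameras put the actual fingertips about 41 mm behind the reported TCP: wrist depth gives tool z = -0.041, and the scene view agrees. The fingers therefore closed above the knob. I'll apply that tip offset and retry.

```bash
cat >> h.py <<'E'
TIP=.041   # real fingertips sit this far behind the reported TCP (seen by both cameras)
KN=np.array([.4876,.0277,.078])
E
python3 - <<'E'
from h import *
p=KN-(.0187+TIP)*Z
ctrl.movel(get_state()['tcp_pos']+.03*Z,max_speed=.15)
ctrl.ungrasp()
ctrl.movel(p+.075*Z,max_speed=.12);st('above')
ctrl.movel(p,max_speed=.08);st('at')
ctrl.close_gripper(30);s=st('closed')
if .02<s['width']<.032:
    ctrl.movel(p-.020*X,max_speed=.04);st('20')
    ctrl.movel(p-.041*X,max_speed=.04);st('41')
    ctrl.pause(.4);st('out')
im,d=vision.grab_frame('wrist');cv2.imwrite('pics/w3.png',im)
E
```

```text
above 9.47 [0.4868 0.0277 0.093 ] F [ 0.  -0.3 -0.7] w 0.0857
at 10.56 [0.4879 0.0278 0.0187] F [ 0.5 -0.8  1.1] w 0.0853
closed 11.13 [0.4879 0.0287 0.0186] F [-1.   3.9  3.4] w 0.0251
20 11.78 [0.468  0.0263 0.0186] F [-1.4  6.   4.4] w 0.0252
41 12.46 [0.4502 0.0243 0.0187] F [ 8.   7.2 -4.6] w 0.0253
out 12.86 [0.4502 0.0243 0.0187] F [ 6.6  7.1 -4.2] w 0.0248
```

View pics/w3.png

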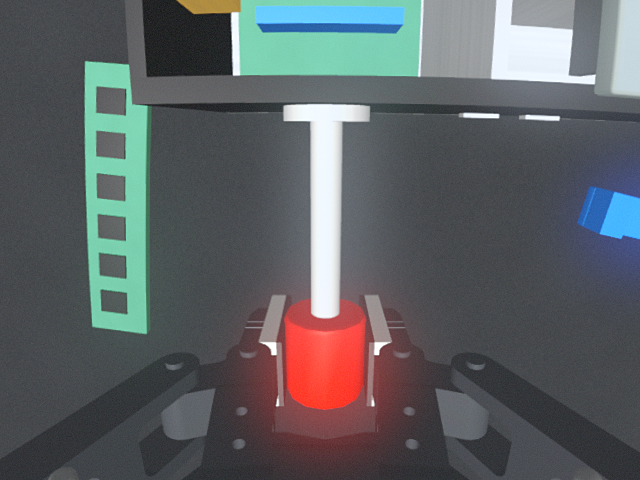

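```bash
python3 - <<'E'
from h import *
p=KN-(.0187+TIP)*Z
ctrl.movel(p-.048*X,max_speed=.04);st('48');ctrl.pause(.4);s=st('out');print('pulled',(s['tcp_pos']-[.4879,.0287,.0186])@-X)
ctrl.movel(p-.036*X,max_speed=.04);s=st('relax')
im,d=vision.grab_frame('wrist');C=cam('wrist',s);P=at_d(C,[[325,330]],[d[330,325]]);print(P)
np.savez('w4.npz',im=im,d=d);cv2.imwrite('pics/w4.png',im)
m=color(im,'red');y,x=np.nonzero(m);k=(abs(x-325)<6)&(y>250);Q=at_d(C,np.c_[x,y][k],d[y,x][k]);Q=Q[abs(Q[:,2]-.09)<.004];print('knob x range',((Q-KN)@X).min(),((Q-KN)@X).max())
E
```

```text
48 13.23 [0.4502 0.0244 0.0193] F [ 25.2   5.7 -21.7] w 0.0253
out 13.63 [0.4503 0.0244 0.0193] F [ 24.2   6.3 -21.4] w 0.0251
pulled 0.03787738585027379
relax 14.08 [0.4532 0.0246 0.019 ] F [-0.1  6.7  8.1] w 0.025
[[0.46577081 0.02506993 0.08970931]]
knob x range -0.04895296547849318 -0.020282642216729162
```

```bash
python3 - <<'E'
from h import *
p=KN-(.0187+TIP)*Z
for a in(.000,.004,.007):
    ctrl.movel(p+a*X,max_speed=.05);s=st(a)
    print((s['tcp_pos']-p)@X)
ctrl.pause(.3);st()
ctrl.movel(p+.0015*X,max_speed=.05);st()
ctrl.ungrasp();ctrl.pause(.1);s=st('open')
im,d=vision.grab_frame('wrist');C=cam('wrist',s);cv2.imwrite('pics/w5.png',im)
m=color(im,'red');y,x=np.nonzero(m);k=(abs(x-325)<6)&(y>250);Q=at_d(C,np.c_[x,y][k],d[y,x][k]);Q=Q[abs(Q[:,2]-.09)<.004];print('knob x range',((Q-KN)@X).min(),((Q-KN)@X).max())
E
```

```text
0.0 15.0 [0.4888 0.0289 0.019 ] F [-0.2  5.   7.2] w 0.0245
0.0013051396036470309
0.004 15.25 [0.4892 0.0288 0.0189] F [-9.2  5.1 17.4] w 0.0248
0.0017293729539852492
0.007 15.5 [0.489  0.0287 0.0188] F [-17.3   4.6  26.5] w 0.0246
0.0015146444098671499
 15.8 [0.489  0.0287 0.0188] F [-16.8   4.6  26.1] w 0.0249
 16.06 [0.4891 0.0289 0.019 ] F [-1.3  6.4  8. ] w 0.0254
open 16.77 [0.4891 0.0279 0.0183] F [1.  0.2 0.5] w 0.0852
knob x range -0.012951288455991918 0.015970123549641356
```

View pics/w5.png

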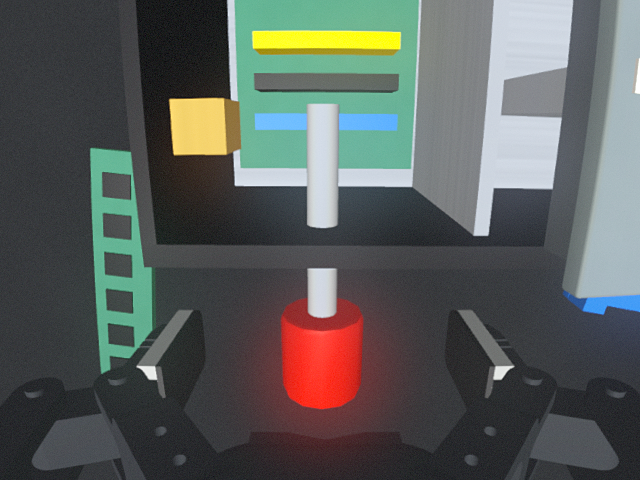

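The knob is home: it sat against the stop at 17 N after about 39 mm of travel, and the open-finger check shows it in place. Next I'll look at the fastener from above it, in the grasp orientation.

```bash
cat >> h.py <<'E'
FA=np.array([.5807,-.0537,.136])   # bar axis at tip depth, cover sprung up
def fq(th): return down(YAW-np.pi/2+th)
E
python3 - <<'E'
from h import *
s=get_state();ctrl.movel(s['tcp_pos']+.13*Z,max_speed=.2)
for th in(.84,-.05): print(ctrl.ik(FA-TIP*Z,fq(th)))
ctrl.movep(FA-TIP*Z+.06*Z,fq(.84));s=st('above')
im,d=vision.grab_frame('wrist');C=cam('wrist',s);cv2.imwrite('pics/w6.png',im)
y,x=np.mgrid[0:480,0:640];x=x.ravel();y=y.ravel();D=d[y,x];k=D>.05;P=at_d(C,np.c_[x,y][k],D[k])
dx=np.hypot(*(P[:,:2]-FA[:2]).T)
b=P[(dx<.032)&(P[:,2]>.138)&(P[:,2]<.158)]
print(len(b),np.median(b[:,2]),b.mean(0),np.percentile(b[:,2],[5,95]))
r=cv2.minAreaRect((b[:,:2]*1000).astype(np.float32));print(r)
U,S,V=np.linalg.svd(b[:,:2]-b[:,:2].mean(0),full_matrices=False);v=V[0]*np.sign(V[0][1]);print('theta',np.arctan2(-v[0],v[1])-YAW)
c=P[(dx<.06)&(dx>.026)&(P[:,2]<.13)];print('cover z',np.median(c[:,2]))
E
```

```text
[ 0.25715928  0.54808924 -0.32264008  1.74921264  0.21618597  0.87915437
 -2.33590102]
[-0.17572873  0.56053528  0.35670691  1.7551299  -0.24537947  0.86980365
 -2.77579544]
above 18.18 [ 0.5798 -0.0536  0.153 ] F [-0.   0.1 -0.2] w 0.0854
1911 0.14839035187697333 [ 0.58243127 -0.05577199  0.14808145] [0.14507037 0.15021829]
((581.1398315429688, -54.78024673461914), (10.566452026367188, 43.43841552734375), 56.899932861328125)
theta 0.8716767597080479
cover z 0.11940613633308689
```

View pics/w6.png

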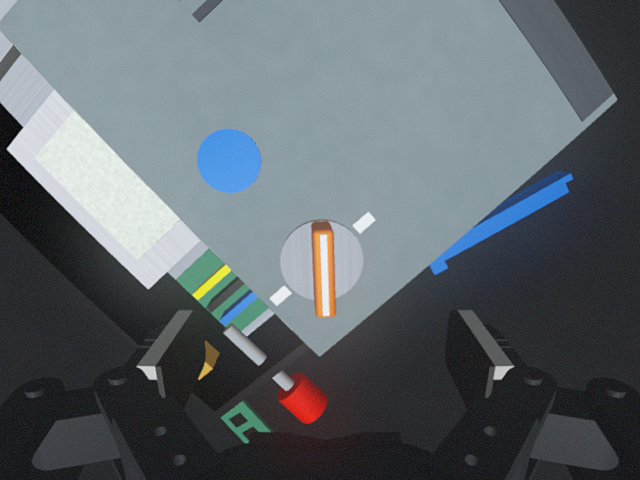

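The view shows the bar centred at about (324,272), aligned with the tool x axis, and θ ≈ 0.868. Joint 7 is near its limit, so I'll use the half-turn-equivalent grasp.

```bash
cat >> h.py <<'E'
FA=np.array([.581,-.0545,.136])
def fq(th): return down(YAW+np.pi/2+th)
E
python3 - <<'E'
from h import *
q=np.array(get_state()['qpos']);q[6]+=np.pi;ctrl.set_joints(q)
p=FA-TIP*Z;th=.868
for t in(th,0): print(ctrl.ik(p,fq(t)))
ctrl.movep(p+.05*Z,fq(th));st('above')
ctrl.movel(p,max_speed=.08);st('at')
ctrl.close_gripper(40);s=st('closed')
if .006<s['width']<.015:
    for t in np.linspace(th,0,7)[1:]:
        ctrl.movel(p,frame=fq(t),max_speed=.1);s=st(round(t,2))
        if np.linalg.norm(s['contact_force'])>40: break
    R=rot(s['eef_rot']);print('tool th',np.arctan2(R[1,0],R[0,0])-YAW-np.pi/2,s['wrist_torque'],s['qpos'])
E
```

```text
[ 0.25937202  0.54873755 -0.32416941  1.74819781  0.21729275  0.87987667
  0.83406185]
[ 0.12113156  0.53578602 -0.10778909  1.75009845  0.07256203  0.85956295
  0.10660345]
above 21.13 [ 0.5805 -0.0546  0.1444] F [-0.6  0.  -0.5] w 0.0853
at 21.91 [ 0.5813 -0.0544  0.0953] F [0.1 1.  0.9] w 0.0856
closed 22.58 [ 0.5816 -0.0537  0.0952] F [1.6 2.6 0.5] w 0.0092
0.72 22.88 [ 0.5814 -0.0539  0.0952] F [0.6 2.5 1.6] w 0.0092
0.58 23.17 [ 0.5813 -0.054   0.0952] F [1.4 4.2 2.4] w 0.009
0.43 23.46 [ 0.5812 -0.054   0.0952] F [1.3 3.7 3.3] w 0.009
0.29 23.75 [ 0.5811 -0.0541  0.0951] F [1.2 4.9 1.7] w 0.009
0.14 24.04 [ 0.581  -0.0542  0.095 ] F [1.2 4.7 3. ] w 0.0089
0.0 24.33 [ 0.5808 -0.0542  0.0949] F [0.5 4.2 3.1] w 0.0091
tool th 0.007276308393016073 [ 1.39084151 -0.05545238 -0.089083  ] [ 0.10221579  0.53528263 -0.07921421  1.75049968  0.05336915  0.85842541
  0.1320605 ]
```

Turned to about 0. I'll release, retreat straight up, and verify the bar angle against the marks.

```bash
python3 - <<'E'
from h import *
ctrl.pause(.3);ctrl.ungrasp();st('open')
ctrl.movel(FA-TIP*Z+.07*Z,max_speed=.12);ctrl.pause(.2);s=st('up')
im,d=vision.grab_frame('wrist');C=cam('wrist',s);cv2.imwrite('pics/w7.png',im)
y,x=np.mgrid[0:480,0:640];x=x.ravel();y=y.ravel();D=d[y,x];k=D>.05;P=at_d(C,np.c_[x,y][k],D[k])
dx=np.hypot(*(P[:,:2]-FA[:2]).T);b=P[(dx<.032)&(P[:,2]>.138)&(P[:,2]<.158)]
r=cv2.minAreaRect((b[:,:2]*1000).astype(np.float32));print(r,np.median(b[:,2]))
c=P[(dx<.06)&(dx>.026)&(P[:,2]<.13)];print('cover z',np.median(c[:,2]))
print('pad',P[color(im,'blue').ravel()[k]&(np.hypot(*(P[:,:2]-PAD[:2]).T)<.025)].mean(0))
E
```

```text
open 25.36 [ 0.581  -0.0545  0.095 ] F [ 0.2 -0.4 -0.9] w 0.0854
up 26.29 [ 0.5805 -0.0544  0.1641] F [ 0.9 -0.4 -0.8] w 0.0855
((580.36279296875, -54.2756233215332), (9.902212142944336, 45.181915283203125), 7.485875129699707) 0.14857996205191154
cover z 0.11946087259875086
pad [ 0.64964412 -0.04399135  0.12210372]
```

View pics/w7.png

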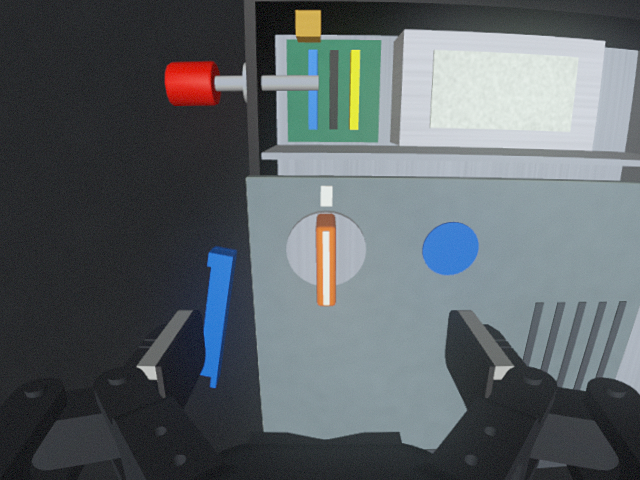

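The bar is aligned (7.5° against a chassis yaw of 7.2°), the cover is still up (pad z 0.122) and the knob is home. Now I'll press the pad with closed fingers.

```bash
python3 - <<'E'
from h import *
ctrl.close_gripper(60)
p=np.array([.6499,-.0437,-TIP])
ctrl.movep(p+.165*Z,down(YAW));st('above')
ctrl.movel(p+.128*Z,max_speed=.08);st('near')
for z in np.arange(.120,.085,-.003):
    ctrl.movel(p+z*Z,max_speed=.05);s=st(round(z,3))
    if s['contact_force'][2]>24: break
ctrl.pause(.4);s=st('hold');print('tip z',s['tcp_pos'][2]+TIP)
im,d=vision.grab_frame('wrist');cv2.imwrite('pics/w8.png',im)
E
```

```text
above 28.33 [ 0.6497 -0.0438  0.1241] F [1.  0.9 0.2] w 0.0001
near 28.95 [ 0.6499 -0.0439  0.087 ] F [ 0.1 -0.3  0.5] w 0.0001
0.12 29.26 [ 0.651  -0.0435  0.0797] F [1.3 0.1 5.8] w 0.0002
0.117 29.51 [ 0.6509 -0.0433  0.077 ] F [1.8 1.3 7. ] w 0.0002
0.114 29.76 [ 0.6509 -0.0431  0.0741] F [0.8 1.2 8.1] w -0.0002
0.111 30.01 [ 0.651  -0.043   0.0713] F [-0.4  1.9  8.6] w -0.0002
0.108 30.26 [ 0.651  -0.043   0.0696] F [-3.2  2.5 16.7] w 0.0002
0.105 30.51 [ 0.6511 -0.043   0.069 ] F [-10.1   3.1  34.2] w -0.0
hold 30.91 [ 0.6511 -0.0429  0.069 ] F [-9.4  3.7 33.1] w 0.0001
tip z 0.10999738635074646
```

View pics/w8.png

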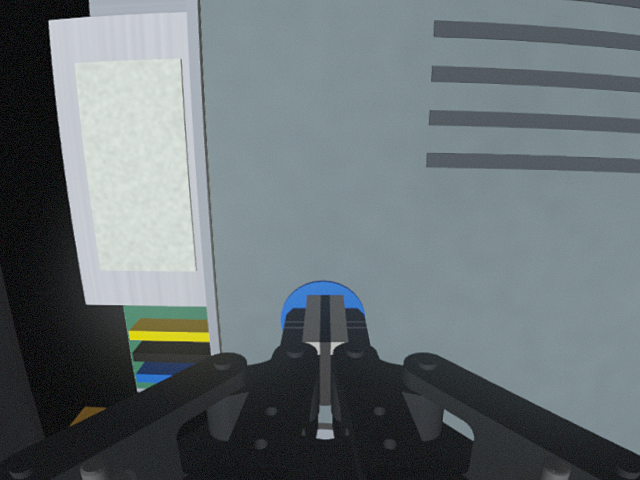

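The cover has stopped hard (force steps from 8.6 to 34 N). I'll check it is really flush by fitting the cover plane and comparing it with the frame.

```bash
python3 - <<'E'
from h import *
s=st();im,d=vision.grab_frame('wrist');C=cam('wrist',s)
def fit(C,P,n):
    A=np.c_[(P-PAD)@X,(P-PAD)@Y,np.ones(len(P))];z=P[:,2];k=np.ones(len(P),bool)
    for _ in range(4):
        c=np.linalg.lstsq(A[k],z[k],rcond=None)[0];k=abs(A@c-z)<.004
    print(n,'slopes x,y',c[:2].round(4),'z at pad',c[2].round(4),k.sum())
def pts(C,d,reg):
    y,x=np.mgrid[reg[1]:reg[3]:2,reg[0]:reg[2]:2];x=x.ravel();y=y.ravel();return at_d(C,np.c_[x,y],d[y,x])
fit(C,pts(C,d,(230,20,420,280)),'pressed')
fit(C,pts(C,d,(450,180,630,320)),'pressed R')
print('left rim',np.median(pts(C,d,(204,100,206,250))[:,2]))
f=np.load('w1.npz');C1=cam('wrist',dict(tcp_pos=f['p'],eef_rot=f['q']))
fit(C1,pts(C1,f['d'],(330,90,550,215)),'before')
im,d=vision.grab_frame('top');fit(cam('top'),pts(cam('top'),d,(345,150,395,200)),'top now')
f=np.load('top.npz');fit(cam('top'),pts(cam('top'),f['d'],(345,150,395,200)),'top before')
E
```

```text
30.96 [ 0.6511 -0.043   0.069 ] F [-9.6  4.3 33.6] w 0.0003
pressed slopes x,y [ 0.0002 -0.0049] z at pad 0.1054 12295
pressed R slopes x,y [ 0.0005 -0.0028] z at pad 0.1055 6278
left rim 0.08978422789454626
before slopes x,y [0.0014 0.0817] z at pad 0.1208 6910
top now slopes x,y [-0.1816  1.0851] z at pad 0.2176 44
top before slopes x,y [-0.2704  0.2773] z at pad 0.1319 138
```

Flush: the slope is about 0 (it was 0.082) and the pad is at z = 0.1054. I'll ease the push by 1 mm for margin and hand in.

```bash
python3 - <<'E'
from h import *
ctrl.movel(np.array([.6499,-.0437,.106-TIP]),max_speed=.02);ctrl.pause(.5);s=st('final')
if s['contact_force'][2]>18: ticket.close_job();st('handed in')
E
```

```text
final 31.81 [ 0.6511 -0.043   0.0692] F [-7.5  3.5 28.4] w -0.0002
the job is handed in; nothing more can be done
the job is handed in; nothing more can be done
```

The job is done and handed in at 31.8 s, with the closed fingers still holding the cover down at about 28 N. The hand-in reports no verdict, so the checks below are my own.

- **First knob attempt missed:** the fingers closed on nothing. Both the wrist and scene cameras showed the real fingertips about 41 mm behind the reported tool point. I corrected for that in every later move.
- **Knob:** I pulled it to a hard stop that did not give at about 24 N, then pushed it back until it stopped at 17 N. The gripper travelled 38 to 39 mm in each direction, slightly less than the nominal 40 mm. A picture after release showed the knob home.
- **Fastener:** I turned it clockwise from about 0.87 rad to about 0. After release the bar read 7.5° against a chassis angle of 7.2°, about 0.005 rad off. The cover was still sprung up at that point.
- **Cover:** fitting a plane to the wrist depth picture gave an opening of about 0 (−0.003 to −0.005 rad, from 0.082 before), with the pad at 105 mm. The reported tool height implied about 110 mm, so my 41 mm correction is probably a few millimetres short. A similar fit from the top camera was unusable, with too few points and the arm in the way.
- **Loose parts:** nothing in the pictures showed them touched, but I did not re-measure their positions.

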